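Turn the display module over in its service frame and lock it

ROBOT

A 6-joint arm with a two-finger parallel gripper is mounted at the origin on the work surface. World frame = base frame: x ahead of the robot, y to its left, z up, the work surface at z = 0. Lengths are in m, angles in rad, forces in N, time in s.
With the tool pointing down it reaches from about 0.3 to 0.775 m from the base axis. Payload 14.6 kg.
Tool frame: the origin (TCP) lies between the finger pads; the fingertips stand 19 mm ahead of it and the grasp point (between the pads) is the TCP; z points along the fingers, y is the direction in which the jaws open and shut (so a half turn about z gives the same grasp; the last joint's range is limited). The gripper opens to 85 mm and grips with 20 to 120 N. Pads are 22 mm wide; open, the fingers measure 114 mm over their backs; the gripper's body (76 mm by 85 mm) begins 54 mm behind the grasp point. The pads swing forward as they close: fully open they stand 13 mm farther back than shut.
Start: joints at [-1.254, 0.3, 1.521, -0, 1.321, -0.067], TCP at [0.206, -0.51, 0.25] pointing down, gripper open.
Joint ranges: [-3.03, 3.03], [-0.79, 2.21], [0.23, 2.52], [-1.04, 4.18], [0, 3.07], [-2.55, 2.55]. Speed limits (rad/s): [2.22, 2.22, 2.57, 3.14, 3.14, 3.14].

INTERFACE

Orientations are given as a unit quaternion [w, x, y, z].
In Python, from workcell import robot, eyes gives the robot as it stands.
- The arm moves only by the tool step_arm, never from a script. Its argument "series" is a list of rows, each an object of numbers: "x", "y", "z": the shift along the tool's x, y, z in m; "rx", "ry", "rz": the turn, a rotation vector about the tool's x, y, z in degrees. In form: [{"x": .., "y": .., "z": .., "rx": .., "ry": .., "rz": ..}, ...]. A call has 1 to 20 rows; each row shifts and turns the commanded pose from where the row before left it, along the tool's axes as they then stand; what a row does not reach is not made up. A row lasts 1/8 s, in which the tool goes at most 62.5 mm and 10.7 degrees, less where a joint would pass 70% of its speed; a pose out of reach is approached as far as the arm can. A call is refused whole if a number of a shift passes 0.0625 or a number of a turn 10.7, either way. A call with a gripper value outside its range is refused whole. "gripper" is the finger opening in m, from 0 to 0.0854, set as the call begins (left out, the last holds). The fingers move at their own pace and stop on an object; the grip force is fixed at half the most. Time passes only in rows, so rows that do not move let the fingers close. It gives the time, the measured TCP pose, the force and the opening at its end, in the units of the state.
- robot.observe(): the state, without advancing time (a new reading comes with each control period).
- eyes.read_camera(name): name is "scene" or "top"; returns a dict with "color" (384x512x3 uint8, red, green, blue), "camera_matrix" (3x3 intrinsics, pixels), "D" ([k1, k2, p1, p2, k3] as OpenCV has them; the pictures are not rectified), "R" (3x3) and "t" (3): a world point X has camera coordinates R X + t. Camera axes: x right, y down, z forward; pixel columns grow to the right and rows downward; lengths in m; the calibration is good to about 2 mm. A picture is of the moment at which its call begins. There is no depth.
- robot.finish_job(): hands the job in, once; it reports no verdict.
The state is a dict: "clock": time; "joint_pos": joint angles; "qvel": joint speeds; "joint_efforts": joint torques, N m; "tool_pos": TCP position; "tcp_rot": TCP orientation; "wrist_force": force on the tool from outside, world axes, zero at the start; "wrist_torque": the same for the moment, N m; "grip_width": finger opening in m.
Only numpy, scipy, OpenCV 4.12 (cv2) and the standard library are available. Lean on these libraries where they do the work, as an engineer would, in place of code of your own. Each camera call takes 0.05 s, during which the arm holds its last target.

TASK

Turn the display module in the service frame right over by the frame's blue bar, from display side up until it comes against its stop with the solder side up. Then lock it there: turn the red wing knob clockwise (seen from above) as far as it goes. Touch the module only by its frame and bar, and leave the other things on the bench where they stand.

Things in the scene. Friction and masses are not known exactly. Their poses are not given: they have to be found in the camera images.
- stand: Fixed stand: grey base 150 (x) by 315 mm (y), 12 mm thick. Posts at y = -100 and +100 mm carry the turning frame; its axis runs along y, 85 mm above the origin (on the bench). At y = +125 mm is the steel index disc (radius 40 mm), above it the head with the red knob: head y 112 to 170, 34 mm wide, top 161 mm high. x points from the robot's side to the far side; yaw within 0.22 rad.
- turner (a joint): Angle (rad) of the turning frame about the stand's y: 0 = level, display up, blue bar on the stand's -x side, nearest the robot; pi/2 = upright, bar on top; pi = turned over, solder side up, bar on the +x side. Stops at 0 and pi. A stiff friction bearing (0.2 N m, 2 to 3 N at the bar) holds it at any angle. Starts between 0 and 0.5.
- bar_mid (a point): Middle of the blue turning bar: round, 12 mm thick, 140 mm long, parallel to the axis, 92 mm from it. 8 mm rods 60 mm either side of the middle join it to the frame, leaving a gap 38 mm wide and 110 mm long between bar and frame. The bar can turn between gripping fingers: a hand pointing straight down can carry it over the top in an arc of 92 mm radius.
- panel (a point): The display module (circuit board) 151 by 73 mm, 4 mm thick, display standing 5 mm proud, in an aluminium frame 170 by 96 mm, 12 mm thick. Origin: centre of the board, on the turning axis; z points out of the display side (black with a blue pane); the other is the solder side (green with tinned dots). Fragile: not to be touched itself.
- lock_knob (a joint): Angle (rad) of the red wing knob, growing clockwise seen from above; 0 = unlocked, 2.6 = end stop, locked. Starts between 0 and 0.3. It drives a brass bolt down into a notch in the index disc, which goes in only with the frame turned fully over (or back at 0), otherwise the knob jams. Too far for one grasp: let go and take it again. Takes about 0.1 N m and stays where it is left.
- knob_grip (a point): Middle of the red wing knob's bar, on its vertical axis: bar 66 mm long, 14 mm thick, 30 mm tall, on a thin stem; the middle lies 192 mm above the bench, the underside 16 mm above the grey head; this height does not change. The point's x runs along the bar and turns with it; at joint value 0 the bar lies along the stand's x.
- tub: Bystander: green open tub 100 x 110 x 85 mm, origin under its centre.
- reagent: Bystander: white bottle with red cap, 66 mm wide, 120 mm tall, origin under its centre.
- jar: Bystander: glass jar with steel lid, 70 mm wide, 95 mm tall, origin under its centre.
- beaker: Bystander: clear open beaker, 68 mm wide, 85 mm tall, origin under its centre.
- rack: Bystander: white rack of clear tubes with coloured caps, 80 x 150 mm, 83 mm tall, origin under its centre.
- screwdriver: Bystander: orange-handled screwdriver 170 mm long lying on the bench.
- tipbox: Bystander: yellow box 85 x 120 x 60 mm, origin under its centre.

How it is judged:
By the outcome, as a careful person would: the job done as asked, in the order asked, and still so for the second after the job is handed in, with the robot touching nothing.
It also fails if it takes over 58 s, if anything falls off the work surface, if the arm or the gripper's body presses on something with over 40 N, if the wrist force passes 120 N, or if a joint passes its speed limit or range.

## Working session

There is one attempt and no reset: what is moved stays moved. The work goes in short steps, Python scripts to look and compute and a tool call to move; the robot and the scene stay as the last step left them, time stands still between calls to the robot, and variables do not carry over. Pictures are saved under pics/ and viewed, and the job is handed in when it is done.

Besides the shell and the picture viewer there is one more tool, called after "Emit:" as name([rows], argument=value, ...), one row to a line, values as JSON. step_arm: Moves the arm, as the interface text tells. Its arguments: {"type":"object","properties":{"series":{"type":"array","items":{"type":"object","properties":{"x":{"type":"number"},"y":{"type":"number"},"z":{"type":"number"},"rx":{"type":"number"},"ry":{"type":"number"},"rz":{"type":"number"}}}},"gripper":{"type":"number"}},"required":["series"]}

```bash
mkdir -p pics; python3 - <<'E'
from workcell import robot, eyes
import cv2
for n in ("scene","top"):
    c=eyes.read_camera(n)
    cv2.imwrite(f"pics/{n}0.png",c["color"][:,:,::-1])
    print(n,c["camera_matrix"],c["D"],c["R"],c["t"])
print(robot.observe())
E
```

```text
scene [[491.94264897   0.         260.23770524]
 [  0.         491.94264897 189.09605514]
 [  0.           0.           1.        ]] [0.03781315 0.         0.         0.         0.        ] [[-0.89214055  0.45175506  0.00161165]
 [ 0.27131161  0.53864064 -0.79765674]
 [-0.36121357 -0.71118466 -0.60310955]] [ 0.55591219 -0.079892    1.75597423]
top [[360.3244505    0.         257.84151215]
 [  0.         360.3244505  191.14467957]
 [  0.           0.           1.        ]] [-0.02437666  0.          0.          0.          0.        ] [[ 0.02007719 -0.99971612  0.01282888]
 [-0.98502367 -0.02197665 -0.17101283]
 [ 0.17124622 -0.00920329 -0.98518528]] [0.00417959 0.63151415 0.95113916]
{'clock': 0.1, 'joint_pos': array([-1.25362615e+00,  3.00395216e-01,  1.52152683e+00,  2.07351852e-05,
        1.32068707e+00, -6.65821876e-02]), 'qvel': array([ 2.61093804e-05, -1.92234969e-03, -2.58531997e-03, -1.61984753e-03,
       -1.81818412e-03, -2.01021292e-05]), 'joint_efforts': array([ 1.99388931e-03, -5.44373310e+01, -3.62366760e+01, -1.82544335e-05,
        3.01914471e-03,  3.09371251e-05]), 'tool_pos': array([ 0.20587263, -0.50981139,  0.24978588]), 'tcp_rot': array([-5.05503948e-04,  9.81648536e-01,  1.90698434e-01, -5.35470779e-05]), 'wrist_force': array([ 0.40083879,  0.45050305, -0.50052907]), 'wrist_torque': array([-0.03413104, -0.02370145,  0.01464942]), 'grip_width': 0.08541787133659992}
```

View pics/scene0.png

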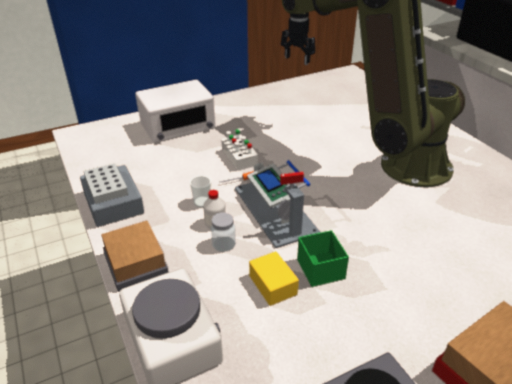

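View pics/top0.png

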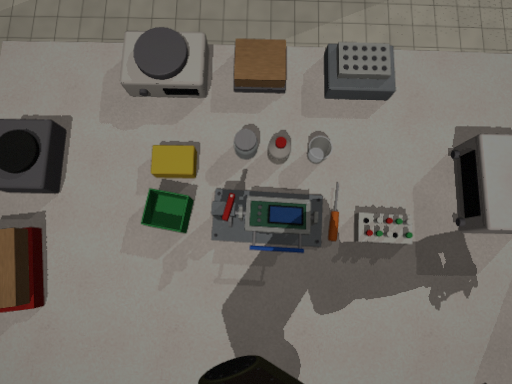

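Both views show the stand in mid-bench: in top, base about (212–322, 190–245), blue bar (250–303, 249), red knob (229, 207). In scene, the knob is at (291, 177). I'll crop to get closer and measure masks.

```bash
cat > h.py <<'E'
from workcell import robot, eyes
import cv2, numpy as np
def cam(n):
    c=eyes.read_camera(n); return c
def ray(c,uv):
    p=cv2.undistortPoints(np.array([[uv]],float),c["camera_matrix"],np.array(c["D"]))[0,0]
    R=np.array(c["R"]);t=np.array(c["t"])
    d=R.T@np.array([p[0],p[1],1]); return -R.T@t, d/np.linalg.norm(d)
def onz(c,uv,z):
    o,d=ray(c,uv); return o+d*(z-o[2])/d[2]
def tri(c1,u1,c2,u2):
    o1,d1=ray(c1,u1);o2,d2=ray(c2,u2)
    s=np.linalg.lstsq(np.c_[d1,-d2],o2-o1,rcond=None)[0]
    a=o1+s[0]*d1;b=o2+s[1]*d2
    return (a+b)/2,np.linalg.norm(a-b)
def proj(c,X):
    return cv2.projectPoints(np.array([X],float),cv2.Rodrigues(np.array(c["R"]))[0],np.array(c["t"]),c["camera_matrix"],np.array(c["D"]))[0].ravel()
def crop(c,x0,y0,w,h,name,s=5):
    im=c["color"][y0:y0+h,x0:x0+w,::-1]
    cv2.imwrite(f"pics/{name}.png",cv2.resize(im,None,fx=s,fy=s,interpolation=cv2.INTER_CUBIC))
def masks(c):
    hsv=cv2.cvtColor(c["color"],cv2.COLOR_RGB2HSV)
    r=(((hsv[...,0]<6)|(hsv[...,0]>174))&(hsv[...,1]>150)&(hsv[...,2]>90)).astype(np.uint8)
    b=((hsv[...,0]>105)&(hsv[...,0]<125)&(hsv[...,1]>140)&(hsv[...,2]>70)).astype(np.uint8)
    return r,b
def blobs(m,roi):
    x0,y0,x1,y1=roi; k=np.zeros_like(m);k[y0:y1,x0:x1]=m[y0:y1,x0:x1]
    n,l,s,ce=cv2.connectedComponentsWithStats(k)
    out=[]
    for i in range(1,n):
        if s[i,4]<8: continue
        pts=np.argwhere(l==i)[:,::-1].astype(np.float32)
        out.append((s[i].tolist(),ce[i].round(1).tolist(),cv2.minAreaRect(pts)))
    return out
E
python3 - <<'E'
from h import *
for n,roi in (("scene",(230,140,330,250)),("top",(200,180,330,260))):
    c=cam(n); crop(c,roi[0],roi[1],roi[2]-roi[0],roi[3]-roi[1],n+"c",5)
    r,b=masks(c)
    for k,m in (("r",r),("b",b)):
        for o in blobs(m,roi): print(n,k,o)
E
```

```text
scene r ([248, 143, 3, 5, 12], [248.9, 145.2], ((249.0, 145.0), (4.0, 2.0), 90.0))
scene r ([281, 172, 23, 12, 204], [291.7, 177.5], ((291.9923400878906, 177.4384765625), (9.550674438476562, 22.94642448425293), 82.87498474121094))
scene b ([288, 161, 9, 10, 26], [291.8, 165.8], ((291.75, 165.75), (12.020814895629883, 1.4142135381698608), 45.0))
scene b ([258, 171, 22, 19, 247], [268.6, 179.7], ((268.4846496582031, 179.12307739257812), (20.961685180664062, 13.594398498535156), 52.12501525878906))
scene b ([304, 179, 5, 6, 16], [306.1, 181.4], ((306.0000305175781, 181.5000457763672), (6.363961219787598, 2.1213202476501465), 45.0))
top r ([222, 193, 12, 27, 126], [227.4, 207.3], ((227.69265747070312, 206.35780334472656), (4.980696678161621, 26.914918899536133), 16.699243545532227))
top b ([270, 207, 31, 15, 388], [284.0, 213.9], ((285.0, 214.0), (14.0, 30.0), 90.0))
top b ([250, 246, 25, 5, 87], [262.2, 247.7], ((261.94061279296875, 247.5940704345703), (24.07990074157715, 3.781141519546509), 5.710593223571777))
```

View pics/scenec.png

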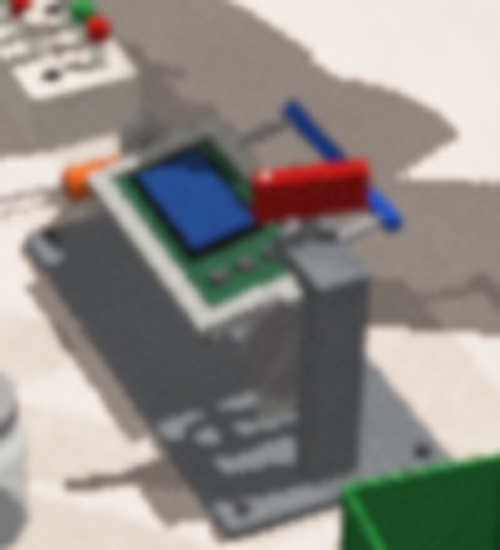

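View pics/topc.png

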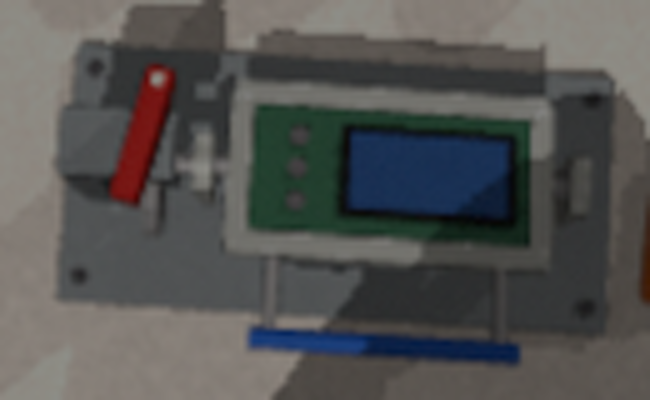

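```bash
python3 - <<'E'
from h import *
s=cam("scene");t=cam("top")
T=lambda x,y:((x+.5)/5-.5+200,(y+.5)/5-.5+180)
S=lambda x,y:((x+.5)/5-.5+230,(y+.5)/5-.5+140)
cs=[onz(t,T(*p),.012) for p in((58,298),(82,40),(612,75),(604,333))]
for p in cs: print("corner",p.round(4))
cs=np.array(cs)
o=cs.mean(0);print("ctr",o,"ydir",(cs[0]+cs[1]-cs[2]-cs[3])/2, "xdir",(cs[1]+cs[2]-cs[0]-cs[3])/2)
yd=(cs[0]+cs[1]-cs[2]-cs[3]); print("yaw",np.arctan2(-yd[0],yd[1]))
a,e1=tri(t,T(249,338),s,S(394,221));b,e2=tri(t,T(518,353),s,S(291,106))
print("bar",a,b,e1,e2,np.linalg.norm(a-b),(a+b)/2)
d=a-b;print("yaw bar",np.arctan2(-d[0],d[1]))
k1=onz(t,T(160,66),.207);k2=onz(t,T(124,205),.207);print("knob",k1,k2,(k1+k2)/2,np.linalg.norm(k1-k2),np.arctan2(*(k1-k2)[1::-1]))
# knob tri scene: top face ends
print("bystanders tub", onz(t,(168,210),.085))
E
```

```text
corner [0.4971 0.1469 0.012 ]
corner [0.6464 0.1392 0.012 ]
corner [ 0.6326 -0.17    0.012 ]
corner [ 0.4837 -0.164   0.012 ]
ctr [ 0.56495491 -0.01196645  0.012     ] ydir [0.01361128 0.31000496 0.        ] xdir [ 0.1490971  -0.00687438  0.        ]
yaw -0.04387845685928538
bar [0.47630578 0.0361351  0.10627812] [ 0.47080346 -0.10232875  0.10576845] 0.0024989297379874017 0.001001086852678645 0.13857406945779424 [ 0.47355462 -0.03309683  0.10602329]
yaw bar -0.039717398362932615
knob [0.59941586 0.08073926 0.207     ] [0.53350516 0.095348   0.207     ] [0.56646051 0.08804363 0.207     ] 0.06751026082768428 -0.21811828589001292
bystanders tub [0.56940574 0.25715168 0.085     ]
```

Emit:
step_arm([
  {"x": 0.0356,"y": -0.0285},
  {"x": 0.0356,"y": -0.0285},
  {"x": 0.0356,"y": -0.0285},
  {"x": 0.0356,"y": -0.0285},
  {"x": 0.0356,"y": -0.0285},
  {"x": 0.0356,"y": -0.0285},
  {"x": 0.0356,"y": -0.0285},
  {"x": 0.0356,"y": -0.0285},
  {"x": 0.0356,"y": -0.0285},
  {"x": 0.0356,"y": -0.0285},
  {"x": 0.0356,"y": -0.0285},
  {"x": 0.0356,"y": -0.0285},
  {"rz": -9.37},
  {"rz": -9.37},
  {"rz": -9.37},
  {"rz": -9.37},
  {"rz": -9.37},
  {"rz": -9.37},
  {"rz": -9.37},
  {},
], gripper=0.034)

```text
validation failed for argument at $.se...
```

Emit:
step_arm([
  {"x": 0.0356,"y": -0.0285,"z": 0,"rx": 0,"ry": 0,"rz": 0},
  {"x": 0.0356,"y": -0.0285,"z": 0,"rx": 0,"ry": 0,"rz": 0},
  {"x": 0.0356,"y": -0.0285,"z": 0,"rx": 0,"ry": 0,"rz": 0},
  {"x": 0.0356,"y": -0.0285,"z": 0,"rx": 0,"ry": 0,"rz": 0},
  {"x": 0.0356,"y": -0.0285,"z": 0,"rx": 0,"ry": 0,"rz": 0},
  {"x": 0.0356,"y": -0.0285,"z": 0,"rx": 0,"ry": 0,"rz": 0},
  {"x": 0.0356,"y": -0.0285,"z": 0,"rx": 0,"ry": 0,"rz": 0},
  {"x": 0.0356,"y": -0.0285,"z": 0,"rx": 0,"ry": 0,"rz": 0},
  {"x": 0.0356,"y": -0.0285,"z": 0,"rx": 0,"ry": 0,"rz": 0},
  {"x": 0.0356,"y": -0.0285,"z": 0,"rx": 0,"ry": 0,"rz": 0},
  {"x": 0.0356,"y": -0.0285,"z": 0,"rx": 0,"ry": 0,"rz": 0},
  {"x": 0.0356,"y": -0.0285,"z": 0,"rx": 0,"ry": 0,"rz": 0},
  {"x": 0,"y": 0,"z": 0,"rx": 0,"ry": 0,"rz": -9.37},
  {"x": 0,"y": 0,"z": 0,"rx": 0,"ry": 0,"rz": -9.37},
  {"x": 0,"y": 0,"z": 0,"rx": 0,"ry": 0,"rz": -9.37},
  {"x": 0,"y": 0,"z": 0,"rx": 0,"ry": 0,"rz": -9.37},
  {"x": 0,"y": 0,"z": 0,"rx": 0,"ry": 0,"rz": -9.37},
  {"x": 0,"y": 0,"z": 0,"rx": 0,"ry": 0,"rz": -9.37},
  {"x": 0,"y": 0,"z": 0,"rx": 0,"ry": 0,"rz": -9.37},
], gripper=0.034)

```text
clock: 2.68
tool_pos: [0.474, -0.0329, 0.2503]
tcp_rot: [-0.0, 0.72, 0.694, -0.0]
wrist_force: [-0.1, -0.3, 0.7]
grip_width: 0.0341
```

Emit:
step_arm([
  {"x": 0,"y": 0,"z": 0.024},
  {"x": 0,"y": 0,"z": 0.024},
  {"x": 0,"y": 0,"z": 0.024},
  {"x": 0,"y": 0,"z": 0.024},
  {"x": 0,"y": 0,"z": 0.012},
  {"x": 0,"y": 0,"z": 0.0},
])

```text
validation failed for argument at $.se...
```

```bash
python3 - <<'E'
from h import *
s=cam("scene");t=cam("top")
crop(s,230,110,110,110,"s1",4);crop(t,200,180,130,110,"t1",4)
print(robot.observe()["wrist_force"])
a=cv2.imread("pics/s1.png");b=cv2.imread("pics/t1.png");
h=max(a.shape[0],b.shape[0]);cv2.imwrite("pics/m1.png",cv2.resize(np.hstack([a,b]),None,fx=.8,fy=.8))
E
```

```text
[-0.46775223  0.51285287 -0.33896023]
```

View pics/m1.png

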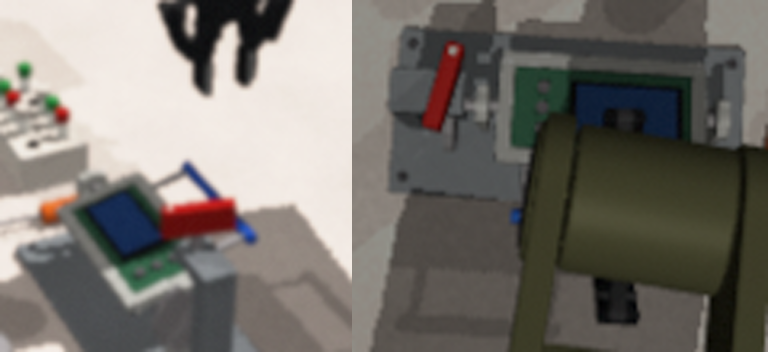

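The refused call didn't move anything: in the scene crop the fingers hang above the bar at about (225, 80), the bar lies below, and the view from above is blocked by the forearm. I'll resend with all six fields.

Emit:
step_arm([
  {"x": 0,"y": 0,"z": 0.024,"rx": 0,"ry": 0,"rz": 0},
  {"x": 0,"y": 0,"z": 0.024,"rx": 0,"ry": 0,"rz": 0},
  {"x": 0,"y": 0,"z": 0.024,"rx": 0,"ry": 0,"rz": 0},
  {"x": 0,"y": 0,"z": 0.024,"rx": 0,"ry": 0,"rz": 0},
  {"x": 0,"y": 0,"z": 0.016,"rx": 0,"ry": 0,"rz": 0},
  {"x": 0,"y": 0,"z": 0.016,"rx": 0,"ry": 0,"rz": 0},
  {"x": 0,"y": 0,"z": 0.016,"rx": 0,"ry": 0,"rz": 0},
  {"x": 0,"y": 0,"z": 0.008,"rx": 0,"ry": 0,"rz": 0},
], gripper=0.034)

```text
clock: 3.78
tool_pos: [0.4738, -0.0329, 0.0974]
tcp_rot: [-0.0, 0.722, 0.692, -0.0]
wrist_force: [0.8, -0.0, -1.2]
grip_width: 0.034
```

```bash
python3 - <<'E'
from h import *
s=cam("scene")
crop(s,230,110,110,110,"s2",6)
E
```

```text
(no output)
```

View pics/s2.png

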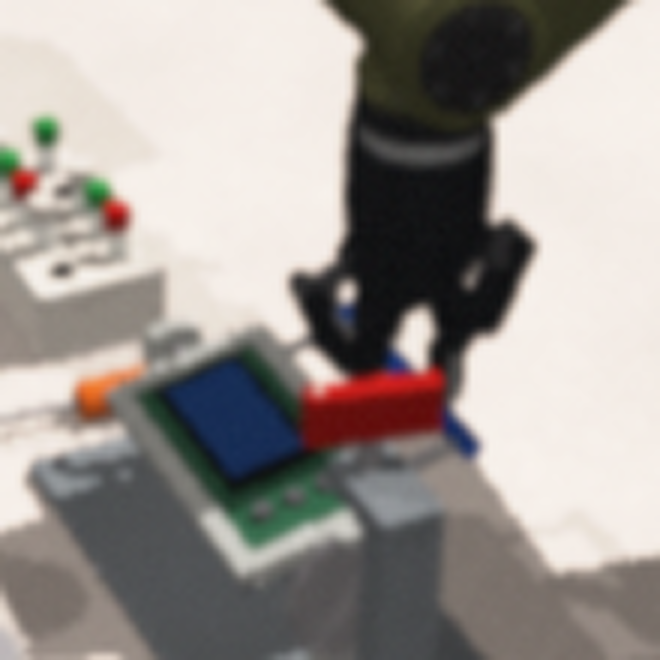

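Fingers straddle the bar (bar emerges left at (345, 312) and right at (465, 440)). I came about 8 mm too low, so I'll raise and then close.

Emit:
step_arm([
  {"x": 0,"y": 0,"z": -0.008,"rx": 0,"ry": 0,"rz": 0},
  {"x": 0,"y": 0,"z": 0,"rx": 0,"ry": 0,"rz": 0},
], gripper=0.034)

```text
clock: 4.08
tool_pos: [0.4747, -0.033, 0.1076]
tcp_rot: [0.001, 0.722, 0.692, 0.001]
wrist_force: [0.6, 0.1, 0.1]
grip_width: 0.0342
```

Emit:
step_arm([
  {"x": 0,"y": 0,"z": 0,"rx": 0,"ry": 0,"rz": 0},
  {"x": 0,"y": 0,"z": 0,"rx": 0,"ry": 0,"rz": 0},
  {"x": 0,"y": 0,"z": 0,"rx": 0,"ry": 0,"rz": 0},
  {"x": 0,"y": 0,"z": 0,"rx": 0,"ry": 0,"rz": 0},
], gripper=0.0)

```text
clock: 4.58
tool_pos: [0.4731, -0.0329, 0.1062]
tcp_rot: [-0.001, 0.722, 0.692, -0.001]
wrist_force: [-7.5, -0.9, 4.5]
grip_width: 0.0097
```

```bash
python3 - <<'E'
import numpy as np
th=np.r_[np.linspace(.23,np.pi,25)]
d=np.c_[-92*np.diff(np.cos(th)),-92*np.diff(np.sin(th))]
print(d.round(1).tolist())
E
```

```text
[[3.2, -10.7], [4.5, -10.2], [5.7, -9.6], [6.8, -8.8], [7.8, -8.0], [8.7, -7.0], [9.5, -5.9], [10.1, -4.7], [10.6, -3.4], [11.0, -2.1], [11.1, -0.7], [11.1, 0.6], [11.0, 1.9], [10.7, 3.3], [10.2, 4.5], [9.6, 5.7], [8.8, 6.8], [7.9, 7.9], [6.9, 8.8], [5.8, 9.5], [4.6, 10.2], [3.3, 10.6], [2.0, 11.0], [0.7, 11.1]]
```

Emit:
step_arm([
  {"x": 0,"y": 0.0032,"z": -0.0107,"rx": 0,"ry": 0,"rz": 0},
  {"x": 0,"y": 0.0045,"z": -0.0102,"rx": 0,"ry": 0,"rz": 0},
  {"x": 0,"y": 0.0057,"z": -0.0096,"rx": 0,"ry": 0,"rz": 0},
  {"x": 0,"y": 0,"z": 0,"rx": 0,"ry": 0,"rz": 0},
], gripper=0.0)

```text
clock: 5.08
tool_pos: [0.4842, -0.0333, 0.1363]
tcp_rot: [-0.004, 0.722, 0.692, -0.003]
wrist_force: [-29.5, -0.0, 15.8]
grip_width: 0.0096
```

```bash
python3 - <<'E'
from h import *
s=cam("scene")
crop(s,230,110,110,110,"s3",6)
E
```

```text
(no output)
```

View pics/s3.png

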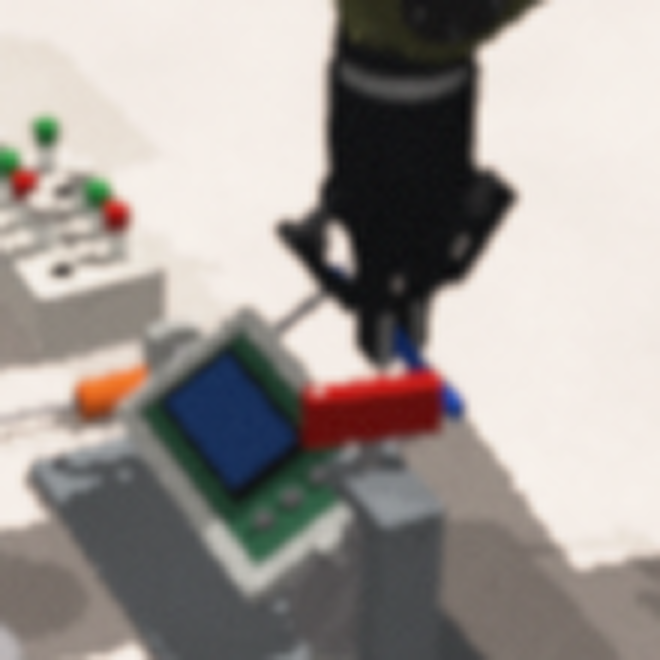

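Frame is turning with the bar in the fingers. Force is radial (outward), so my circle is a few mm too tight; easing outward.

Emit:
step_arm([
  {"x": 0,"y": -0.003,"z": -0.002,"rx": 0,"ry": 0,"rz": 0},
  {"x": 0,"y": 0,"z": 0,"rx": 0,"ry": 0,"rz": 0},
], gripper=0.0)

```text
clock: 5.38
tool_pos: [0.4849, -0.0334, 0.1388]
tcp_rot: [0.001, 0.722, 0.692, 0.001]
wrist_force: [5.0, -0.2, -4.8]
grip_width: 0.0097
```

```bash
python3 - <<'E'
import numpy as np
th=np.r_[np.linspace(.567,np.pi,23)]
d=np.c_[-92*np.diff(np.cos(th)),-92*np.diff(np.sin(th))]
print(d.round(1).tolist())
for i in (7,14,20): print(th[i],.5628-.092*np.cos(th[i]),.089+.092*np.sin(th[i]))
E
```

```text
[[6.3, -8.7], [7.3, -7.9], [8.2, -7.0], [8.9, -6.0], [9.6, -4.9], [10.1, -3.8], [10.4, -2.6], [10.7, -1.4], [10.8, -0.1], [10.7, 1.2], [10.5, 2.4], [10.1, 3.6], [9.6, 4.8], [9.0, 5.9], [8.3, 6.9], [7.4, 7.8], [6.5, 8.6], [5.4, 9.3], [4.3, 9.9], [3.1, 10.3], [1.9, 10.6], [0.6, 10.7]]
1.3861885715967524 0.5459123909667769 0.17943676609178924
2.2053771431935045 0.6173412790245726 0.16308946539396615
2.907538775990721 0.6522915467672974 0.11033689427251824
```

Emit:
step_arm([
  {"x": 0,"y": 0.0066,"z": -0.0083,"rx": 0,"ry": 0,"rz": 0},
  {"x": 0,"y": 0.0073,"z": -0.0079,"rx": 0,"ry": 0,"rz": 0},
  {"x": 0,"y": 0.0082,"z": -0.007,"rx": 0,"ry": 0,"rz": 0},
  {"x": 0,"y": 0.0089,"z": -0.006,"rx": 0,"ry": 0,"rz": 0},
  {"x": 0,"y": 0,"z": 0,"rx": 0,"ry": 0,"rz": 0},
], gripper=0.0)

```text
clock: 6.0
tool_pos: [0.516, -0.0347, 0.1704]
tcp_rot: [0.001, 0.722, 0.692, 0.0]
wrist_force: [-11.6, 1.4, 19.9]
grip_width: 0.0099
```

```bash
python3 - <<'E'
from h import *
s=cam("scene");crop(s,230,110,110,110,"s4",6)
t=cam("top");crop(t,200,150,130,100,"t4",6)
o=robot.observe();print(o["wrist_torque"],o["wrist_force"])
E
```

```text
[ 0.10397637  1.74897575 -0.02223101] [-11.03187167   0.7647381   17.7640899 ]
```

View pics/s4.png

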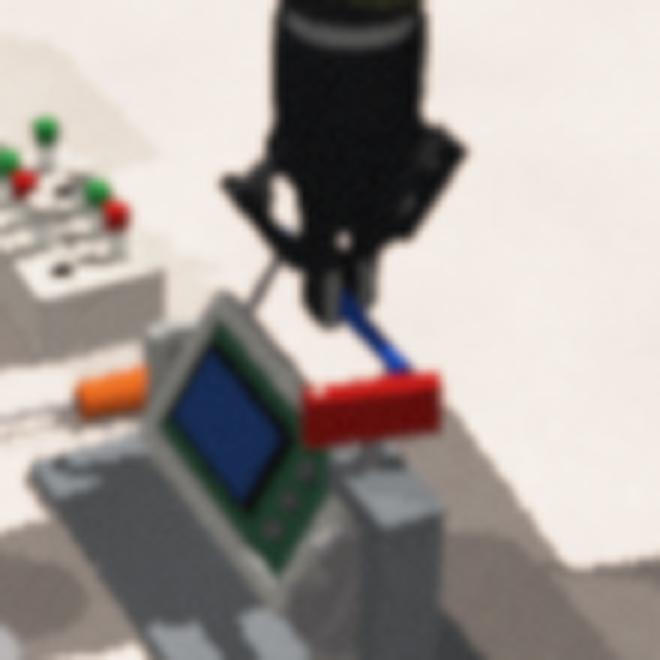

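View pics/t4.png

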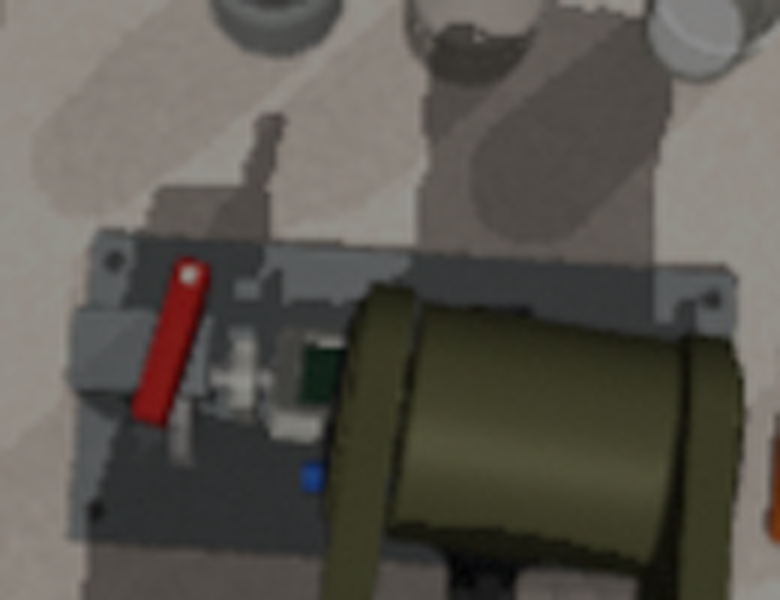

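The neutral point creeps up relative to a true 92 mm circle: the bar rolls along the pads while gripped. I'll loosen the fingers to a cage, recentre (bar should be at about x 0.516, z 0.164) and push it over the top that way.

Emit:
step_arm([
  {"x": 0,"y": 0,"z": 0,"rx": 0,"ry": 0,"rz": 0},
  {"x": 0,"y": 0,"z": 0,"rx": 0,"ry": 0,"rz": 0},
  {"x": 0,"y": 0,"z": 0.0,"rx": 0,"ry": 0,"rz": 0},
  {"x": 0,"y": 0,"z": 0.003,"rx": 0,"ry": 0,"rz": 0},
  {"x": 0,"y": 0,"z": 0.003,"rx": 0,"ry": 0,"rz": 0},
  {"x": 0,"y": 0,"z": 0,"rx": 0,"ry": 0,"rz": 0},
], gripper=0.018)

```text
clock: 6.85
tool_pos: [0.5152, -0.0346, 0.1616]
tcp_rot: [-0.0, 0.722, 0.692, -0.0]
wrist_force: [0.6, 0.1, 0.1]
grip_width: 0.0179
```

Emit:
step_arm([
  {"x": 0,"y": 0.0126,"z": -0.0049,"rx": 0,"ry": 0,"rz": 0},
  {"x": 0,"y": 0.0101,"z": -0.0038,"rx": 0,"ry": 0,"rz": 0},
  {"x": 0,"y": 0.0104,"z": -0.0026,"rx": 0,"ry": 0,"rz": 0},
  {"x": 0,"y": 0.0107,"z": -0.0014,"rx": 0,"ry": 0,"rz": 0},
  {"x": 0,"y": 0.0108,"z": 0,"rx": 0,"ry": 0,"rz": 0},
  {"x": 0,"y": 0.0107,"z": 0.0012,"rx": 0,"ry": 0,"rz": 0},
  {"x": 0,"y": 0.0105,"z": 0.0024,"rx": 0,"ry": 0,"rz": 0},
  {"x": 0,"y": 0.0101,"z": 0.0036,"rx": 0,"ry": 0,"rz": 0},
  {"x": 0,"y": 0.0096,"z": 0.0048,"rx": 0,"ry": 0,"rz": 0},
  {"x": 0,"y": 0.009,"z": 0.0059,"rx": 0,"ry": 0,"rz": 0},
  {"x": 0,"y": 0,"z": 0,"rx": 0,"ry": 0,"rz": 0},
], gripper=0.018)

```text
clock: 8.22
tool_pos: [0.62, -0.0391, 0.1558]
tcp_rot: [-0.0, 0.722, 0.692, -0.0]
wrist_force: [0.7, -0.3, 0.4]
grip_width: 0.0179
```

```bash
python3 - <<'E'
from h import *
s=cam("scene");crop(s,230,90,110,120,"s5",5)
E
```

```text
(no output)
```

View pics/s5.png

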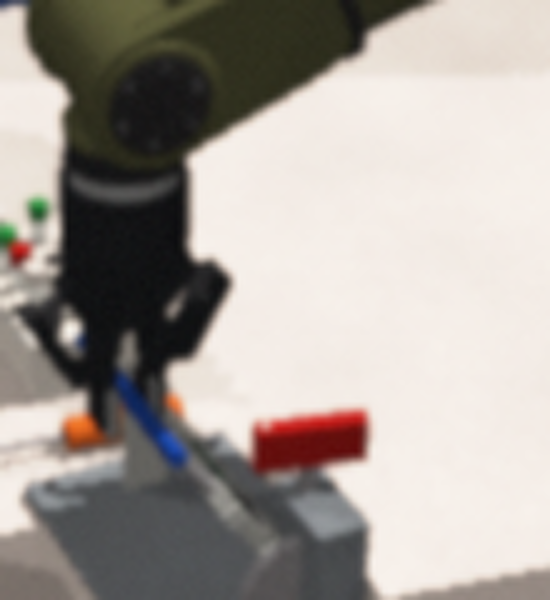

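Bar is past the top (bar from (85, 340) to (180, 455), between the fingers). For the last part I'll lift off, shut the fingers, and press the bar down along its arc with the fingertips.

Emit:
step_arm([
  {"x": 0,"y": -0.002,"z": -0.025,"rx": 0,"ry": 0,"rz": 0},
  {"x": 0,"y": 0,"z": -0.025,"rx": 0,"ry": 0,"rz": 0},
  {"x": 0,"y": 0,"z": 0,"rx": 0,"ry": 0,"rz": 0},
], gripper=0.018)

```text
clock: 8.65
tool_pos: [0.6183, -0.039, 0.2088]
tcp_rot: [0.002, 0.722, 0.692, 0.001]
wrist_force: [-1.3, -0.7, -1.2]
grip_width: 0.018
```

Emit:
step_arm([
  {"x": 0,"y": 0.004,"z": 0,"rx": 0,"ry": 0,"rz": 0},
  {"x": 0,"y": 0,"z": 0,"rx": 0,"ry": 0,"rz": 0},
  {"x": 0,"y": 0,"z": 0.01,"rx": 0,"ry": 0,"rz": 0},
  {"x": 0,"y": 0,"z": 0.01,"rx": 0,"ry": 0,"rz": 0},
  {"x": 0,"y": 0.0075,"z": 0.0069,"rx": 0,"ry": 0,"rz": 0},
  {"x": 0,"y": 0.0074,"z": 0.0078,"rx": 0,"ry": 0,"rz": 0},
  {"x": 0,"y": 0.0065,"z": 0.0086,"rx": 0,"ry": 0,"rz": 0},
  {"x": 0,"y": 0,"z": 0,"rx": 0,"ry": 0,"rz": 0},
], gripper=0.0)

```text
clock: 9.65
tool_pos: [0.6434, -0.04, 0.1625]
tcp_rot: [-0.0, 0.722, 0.692, -0.0]
wrist_force: [-0.2, 0.1, -0.0]
grip_width: 0.0
```

```bash
python3 - <<'E'
from h import *
s=cam("scene");crop(s,230,90,110,120,"s6",5)
E
```

```text
(no output)
```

View pics/s6.png

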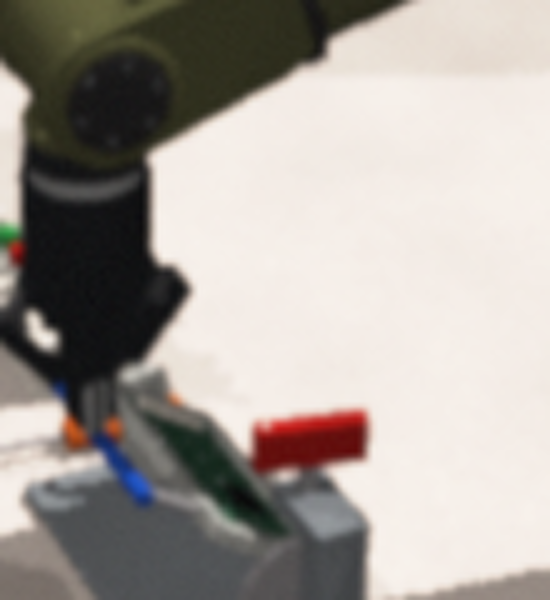

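Bar is under the fingertips at about (100, 430) and following; the green solder side now faces up. Continuing to the stop.

Emit:
step_arm([
  {"x": 0,"y": 0.0054,"z": 0.0093,"rx": 0,"ry": 0,"rz": 0},
  {"x": 0,"y": 0.0043,"z": 0.0099,"rx": 0,"ry": 0,"rz": 0},
  {"x": 0,"y": 0.0031,"z": 0.0103,"rx": 0,"ry": 0,"rz": 0},
  {"x": 0,"y": 0.0019,"z": 0.0106,"rx": 0,"ry": 0,"rz": 0},
  {"x": 0,"y": 0.0006,"z": 0.006,"rx": 0,"ry": 0,"rz": 0},
  {"x": 0,"y": 0,"z": 0,"rx": 0,"ry": 0,"rz": 0},
], gripper=0.0)

```text
clock: 10.45
tool_pos: [0.658, -0.0406, 0.1165]
tcp_rot: [-0.001, 0.722, 0.692, -0.001]
wrist_force: [-0.3, 0.3, 0.1]
grip_width: 0.0
```

Emit:
step_arm([
  {"x": 0,"y": 0,"z": 0.002,"rx": 0,"ry": 0,"rz": 0},
  {"x": 0,"y": 0,"z": 0.002,"rx": 0,"ry": 0,"rz": 0},
  {"x": 0,"y": 0,"z": 0,"rx": 0,"ry": 0,"rz": 0},
], gripper=0.0)

```text
clock: 10.82
tool_pos: [0.6584, -0.0407, 0.1134]
tcp_rot: [0.0, 0.722, 0.692, 0.0]
wrist_force: [-0.0, 0.3, -0.2]
grip_width: 0.0004
```

Emit:
step_arm([
  {"x": 0,"y": 0,"z": 0.002,"rx": 0,"ry": 0,"rz": 0},
  {"x": 0,"y": 0,"z": 0.002,"rx": 0,"ry": 0,"rz": 0},
  {"x": 0,"y": 0,"z": 0,"rx": 0,"ry": 0,"rz": 0},
], gripper=0.0)

```text
clock: 11.2
tool_pos: [0.6586, -0.0407, 0.1099]
tcp_rot: [0.0, 0.722, 0.692, 0.0]
wrist_force: [0.2, -0.1, 6.4]
grip_width: -0.0001
```

Emit:
step_arm([
  {"x": 0,"y": 0,"z": 0.001,"rx": 0,"ry": 0,"rz": 0},
  {"x": 0,"y": 0,"z": 0.001,"rx": 0,"ry": 0,"rz": 0},
  {"x": 0,"y": 0,"z": 0,"rx": 0,"ry": 0,"rz": 0},
], gripper=0.0)

```text
clock: 11.58
tool_pos: [0.6588, -0.0407, 0.1096]
tcp_rot: [0.001, 0.722, 0.692, 0.001]
wrist_force: [-7.6, 1.0, 19.0]
grip_width: -0.0002
```

At the stop: 19 N with no further motion at the height expected for π. Retreating and looking.

Emit:
step_arm([
  {"x": 0,"y": 0,"z": -0.005,"rx": 0,"ry": 0,"rz": 0},
  {"x": 0,"y": 0,"z": -0.035,"rx": 0,"ry": 0,"rz": 0},
  {"x": 0,"y": 0,"z": -0.04,"rx": 0,"ry": 0,"rz": 0},
  {"x": 0,"y": 0,"z": -0.04,"rx": 0,"ry": 0,"rz": 0},
  {"x": 0,"y": 0,"z": -0.04,"rx": 0,"ry": 0,"rz": 0},
  {"x": 0,"y": 0,"z": 0,"rx": 0,"ry": 0,"rz": 0},
], gripper=0.0)

```text
clock: 12.32
tool_pos: [0.6591, -0.0408, 0.2707]
tcp_rot: [0.002, 0.722, 0.692, 0.002]
wrist_force: [0.2, -1.3, -1.8]
grip_width: -0.0002
```

```bash
python3 - <<'E'
from h import *
s=cam("scene");crop(s,230,140,100,100,"s7",6)
t=cam("top");crop(t,200,150,130,100,"t7",6)
r,b=masks(s)
for o in blobs(r,(270,160,320,200)):print(o)
r,b=masks(t)
for o in blobs(r,(205,180,250,230)):print(o)
E
```

```text
([281, 173, 22, 11, 182], [291.5, 177.8], ((291.79730224609375, 177.78378295898438), (8.713146209716797, 21.700664520263672), 80.53767395019531))
([222, 193, 12, 27, 126], [227.5, 207.2], ((227.7181396484375, 206.35826110839844), (4.966127395629883, 26.91866683959961), 16.389541625976562))
```

View pics/s7.png

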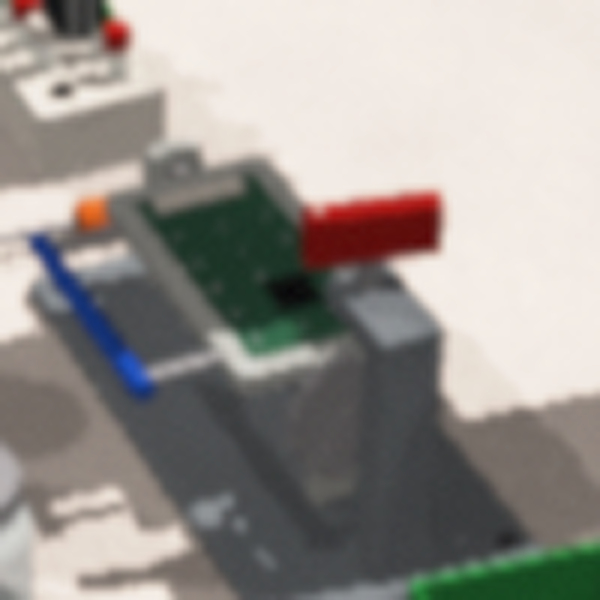

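View pics/t7.png

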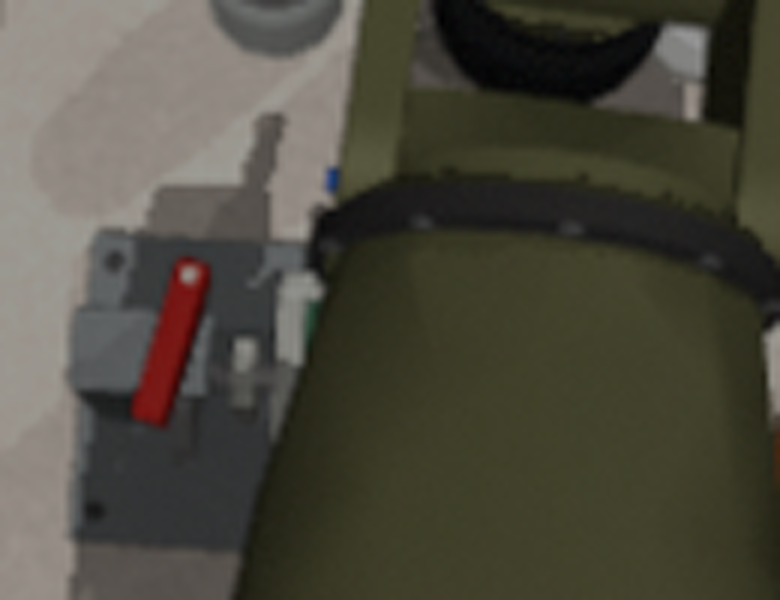

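```bash
python3 - <<'E'
from h import *
s=cam("scene");t=cam("top")
print("camtop",(-np.array(t["R"]).T@t["t"]).round(3))
def m(c,roi):
    hsv=cv2.cvtColor(c["color"],cv2.COLOR_RGB2HSV).astype(int)
    x0,y0,x1,y1=roi;k=np.zeros(hsv.shape[:2],bool);k[y0:y1,x0:x1]=True
    p=np.argwhere(k&((hsv[...,0]<12)|(hsv[...,0]>168))&(hsv[...,1]>110)&(hsv[...,2]>50))[:,::-1].astype(np.float32)
    return p
for c,roi in((s,(272,160,320,195)),(t,(212,185,245,228))):
    p=m(c,roi);print("meas",len(p),p.min(0),p.max(0),((p.min(0)+p.max(0))/2),cv2.minAreaRect(p))
    for C in((.5665,.088),(.5685,.0915)):
        a=-.218;e=np.array([np.cos(a),np.sin(a)]);n=np.array([-e[1],e[0]])
        q=np.array([proj(c,[*(np.array(C)+i*.033*e+j*.007*n),.192+k*.015]) for i in(-1,1) for j in(-1,1) for k in(-1,1)])
        print(C,q.min(0).round(1),q.max(0).round(1),((q.min(0)+q.max(0))/2).round(1))
E
```

```text
camtop [0.459 0.027 1.045]
meas 226 [280. 172.] [302. 184.] [291. 178.] ((291.05999755859375, 177.9199676513672), (10.040916442871094, 23.334524154663086), 81.8698959350586)
(0.5665, 0.088) [280.5 170.2] [305.1 185.1] [292.8 177.7]
(0.5685, 0.0915) [280.5 171. ] [305.1 186. ] [292.8 178.5]
meas 176 [222. 193.] [234. 220.] [228.  206.5] ((228.07025146484375, 206.52162170410156), (6.616932392120361, 28.158723831176758), 17.10272979736328)
(0.5665, 0.088) [221.6 192.4] [235.  222.1] [228.3 207.2]
(0.5685, 0.0915) [220.1 191.5] [233.6 221.2] [226.9 206.4]
```

Frame is level with the solder side up, bar on the far side (scene crop (40, 240)–(145, 385)). Knob centre is about (0.5675, 0.0885). Moving above the knob.

Emit:
step_arm([
  {"x": 0.0313,"y": -0.0243,"z": 0,"rx": 0,"ry": 0,"rz": 0},
  {"x": 0.0313,"y": -0.0243,"z": 0,"rx": 0,"ry": 0,"rz": 0},
  {"x": 0.0313,"y": -0.0243,"z": 0,"rx": 0,"ry": 0,"rz": 0},
  {"x": 0.0313,"y": -0.0243,"z": 0,"rx": 0,"ry": 0,"rz": 0},
  {"x": 0,"y": 0,"z": 0,"rx": 0,"ry": 0,"rz": -10},
  {"x": 0,"y": 0,"z": 0,"rx": 0,"ry": 0,"rz": -10},
  {"x": 0,"y": 0,"z": 0,"rx": 0,"ry": 0,"rz": -10},
  {"x": 0,"y": 0,"z": 0,"rx": 0,"ry": 0,"rz": -10},
  {"x": 0,"y": 0,"z": 0,"rx": 0,"ry": 0,"rz": -10},
  {"x": 0,"y": 0,"z": 0,"rx": 0,"ry": 0,"rz": -10},
  {"x": 0,"y": 0,"z": 0,"rx": 0,"ry": 0,"rz": -10},
  {"x": 0,"y": 0,"z": 0,"rx": 0,"ry": 0,"rz": -10},
  {"x": 0,"y": 0,"z": 0,"rx": 0,"ry": 0,"rz": 0},
], gripper=0.05)

```text
clock: 14.15
tool_pos: [0.5664, 0.0885, 0.2663]
tcp_rot: [-0.001, 0.109, 0.994, -0.0]
wrist_force: [0.4, 0.6, 0.4]
grip_width: 0.0499
```

```bash
python3 - <<'E'
from h import *
print(robot.observe()["joint_pos"].round(3))
s=cam("scene");crop(s,230,100,120,120,"s8",5)
E
```

```text
[ 0.091  0.341  1.429  0.     1.373 -1.262]
```

View pics/s8.png

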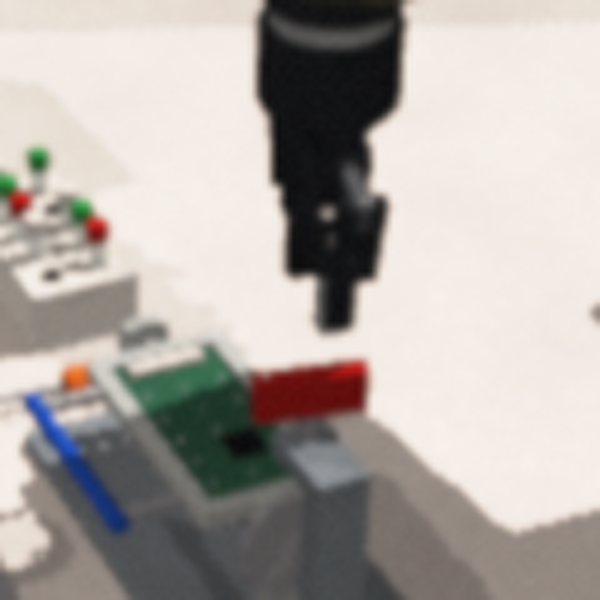

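```bash
python3 - <<'E'
from h import *
s=cam("scene")
f=lambda X:((proj(s,X)-[230,100]+.5)*5).round()
P=robot.observe()["tool_pos"];print(P,f(P),f([P[0],P[1],.192]))
j=np.array([.216,.976,0])
for k in(-1,1): print("tip",f(P+j*k*.032+[0,0,-.012]),f(P+j*k*.025+[0,0,-.012]))
E
```

```text
[0.56645682 0.08849258 0.26671126] [322. 279.] [317. 391.]
tip [304. 266.] [308. 273.]
tip [339. 330.] [335. 322.]
```

Emit:
step_arm([
  {"x": -0.002,"y": 0.001,"z": 0.02,"rx": 0,"ry": 0,"rz": 0},
  {"x": 0,"y": 0,"z": 0.02,"rx": 0,"ry": 0,"rz": 0},
  {"x": 0,"y": 0,"z": 0.02,"rx": 0,"ry": 0,"rz": 0},
  {"x": 0,"y": 0,"z": 0.012,"rx": 0,"ry": 0,"rz": 0},
  {"x": 0,"y": 0,"z": 0,"rx": 0,"ry": 0,"rz": 0},
], gripper=0.05)

```text
clock: 14.88
tool_pos: [0.5686, 0.089, 0.1948]
tcp_rot: [-0.001, 0.109, 0.994, -0.0]
wrist_force: [0.1, -0.3, 0.6]
grip_width: 0.0499
```

Emit:
step_arm([
  {"x": 0,"y": 0,"z": 0,"rx": 0,"ry": 0,"rz": 0},
  {"x": 0,"y": 0,"z": 0,"rx": 0,"ry": 0,"rz": 0},
  {"x": 0,"y": 0,"z": 0,"rx": 0,"ry": 0,"rz": 0},
  {"x": 0,"y": 0,"z": 0,"rx": 0,"ry": 0,"rz": 0},
  {"x": 0,"y": 0,"z": 0,"rx": 0,"ry": 0,"rz": 0},
], gripper=0.0)

```text
clock: 15.5
tool_pos: [0.5691, 0.0887, 0.1963]
tcp_rot: [0.001, 0.108, 0.994, -0.0]
wrist_force: [-0.1, -3.9, 5.5]
grip_width: 0.0127
```

Emit:
step_arm([
  {"x": 0,"y": 0,"z": 0,"rx": 0,"ry": 0,"rz": 8},
  {"x": 0,"y": 0,"z": 0,"rx": 0,"ry": 0,"rz": 8},
  {"x": 0,"y": 0,"z": 0,"rx": 0,"ry": 0,"rz": 8},
  {"x": 0,"y": 0,"z": 0,"rx": 0,"ry": 0,"rz": 8},
  {"x": 0,"y": 0,"z": 0,"rx": 0,"ry": 0,"rz": 0},
], gripper=0.0)

```text
clock: 16.12
tool_pos: [0.569, 0.0885, 0.1963]
tcp_rot: [0.001, 0.379, 0.925, -0.0]
wrist_force: [-2.8, -6.3, 6.9]
grip_width: 0.0133
```

```bash
python3 - <<'E'
from h import *
s=cam("scene");crop(s,230,100,120,120,"s9",5)
o=robot.observe();print(o["wrist_torque"],o["joint_pos"])
E
```

```text
[-0.96815892  0.4419912  -0.0278067 ] [ 9.10184268e-02  4.04168591e-01  1.50989207e+00 -8.74167592e-04
  1.22649241e+00 -7.03149650e-01]
```

View pics/s9.png

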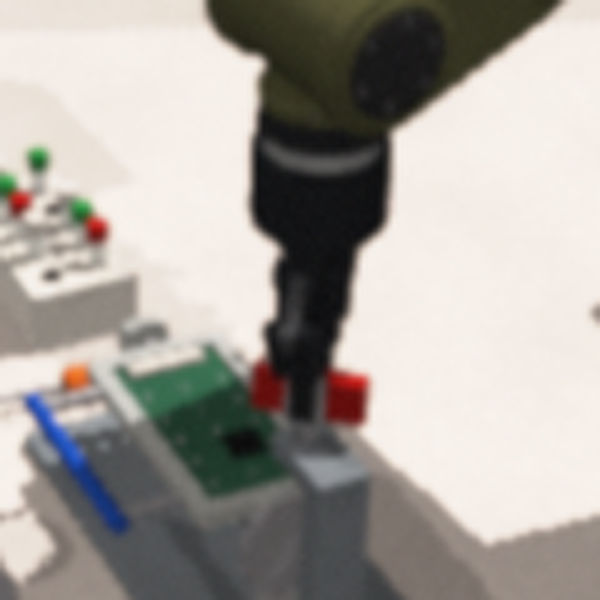

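Knob follows (its right end is now lower than the left, fingers at (305, 400)). Continuing.

Emit:
step_arm([
  {"x": 0,"y": 0,"z": 0,"rx": 0,"ry": 0,"rz": 8},
  {"x": 0,"y": 0,"z": 0,"rx": 0,"ry": 0,"rz": 8},
  {"x": 0,"y": 0,"z": 0,"rx": 0,"ry": 0,"rz": 8},
  {"x": 0,"y": 0,"z": 0,"rx": 0,"ry": 0,"rz": 8},
  {"x": 0,"y": 0,"z": 0,"rx": 0,"ry": 0,"rz": 8},
  {"x": 0,"y": 0,"z": 0,"rx": 0,"ry": 0,"rz": 0},
], gripper=0.0)

```text
clock: 16.92
tool_pos: [0.5687, 0.0883, 0.1963]
tcp_rot: [0.0, 0.673, 0.74, -0.0]
wrist_force: [-6.8, -7.9, 8.5]
grip_width: 0.0128
```

```bash
python3 - <<'E'
from h import *
s=cam("scene");crop(s,230,100,120,120,"s10",5)
o=robot.observe();print(o["wrist_torque"],o["joint_pos"])
E
```

```text
[-1.18778143  0.94236023 -0.08065589] [ 9.08500969e-02  4.03944740e-01  1.51023327e+00 -1.20149620e-03
  1.22735168e+00 -5.01246679e-03]
```

View pics/s10.png

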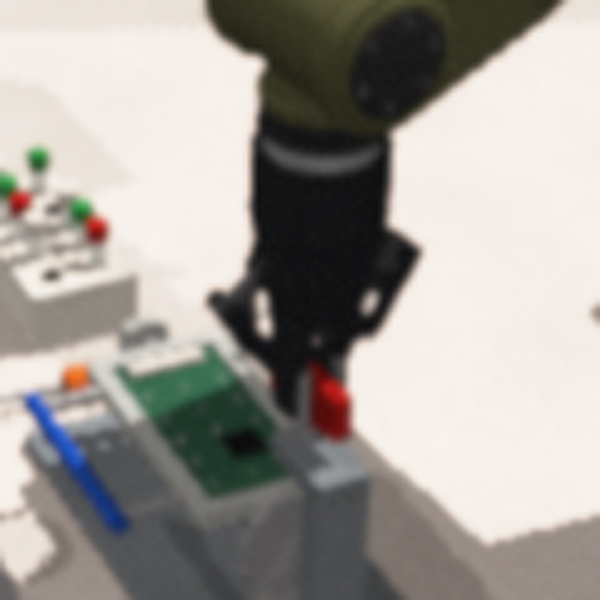

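Emit:
step_arm([
  {"x": 0,"y": 0,"z": 0,"rx": 0,"ry": 0,"rz": 8},
  {"x": 0,"y": 0,"z": 0,"rx": 0,"ry": 0,"rz": 8},
  {"x": 0,"y": 0,"z": 0,"rx": 0,"ry": 0,"rz": 8},
  {"x": 0,"y": 0,"z": 0,"rx": 0,"ry": 0,"rz": 8},
  {"x": 0,"y": 0,"z": 0,"rx": 0,"ry": 0,"rz": 8},
  {"x": 0,"y": 0,"z": 0,"rx": 0,"ry": 0,"rz": 8},
  {"x": 0,"y": 0,"z": 0,"rx": 0,"ry": 0,"rz": 0},
], gripper=0.0)

```text
clock: 17.85
tool_pos: [0.5683, 0.0884, 0.1962]
tcp_rot: [0.0, 0.916, 0.402, -0.001]
wrist_force: [-9.8, -5.5, 10.1]
grip_width: 0.0134
```

```bash
python3 - <<'E'
from h import *
o=robot.observe();print(o["wrist_torque"],o["joint_pos"])
E
```

```text
[-1.12770239  1.56535631 -0.0024853 ] [ 9.10708147e-02  4.03747004e-01  1.51065601e+00 -1.05267852e-03
  1.22835137e+00  8.34298645e-01]
```

Emit:
step_arm([
  {"x": 0,"y": 0,"z": 0,"rx": 0,"ry": 0,"rz": 5},
  {"x": 0,"y": 0,"z": 0,"rx": 0,"ry": 0,"rz": 5},
  {"x": 0,"y": 0,"z": 0,"rx": 0,"ry": 0,"rz": 5},
  {"x": 0,"y": 0,"z": 0,"rx": 0,"ry": 0,"rz": 0},
], gripper=0.0)

```text
clock: 18.35
tool_pos: [0.5682, 0.0885, 0.1962]
tcp_rot: [0.0, 0.96, 0.28, -0.001]
wrist_force: [-10.2, -6.1, 10.8]
grip_width: 0.0131
```

```bash
python3 - <<'E'
from h import *
o=robot.observe();print(o["wrist_torque"],o["joint_pos"])
E
```

```text
[-1.0536976   1.77224675 -0.03776627] [ 9.12016572e-02  4.03661436e-01  1.51074329e+00 -8.74260813e-04
  1.22853359e+00  1.09532090e+00]
```

Emit:
step_arm([
  {"x": 0,"y": 0,"z": 0,"rx": 0,"ry": 0,"rz": 3},
  {"x": 0,"y": 0,"z": 0,"rx": 0,"ry": 0,"rz": 3},
  {"x": 0,"y": 0,"z": 0,"rx": 0,"ry": 0,"rz": 0},
], gripper=0.0)

```text
clock: 18.73
tool_pos: [0.5683, 0.0887, 0.1963]
tcp_rot: [0.0, 0.973, 0.23, -0.001]
wrist_force: [-9.4, -6.0, 9.6]
grip_width: 0.0132
```

```bash
python3 - <<'E'
from h import *
o=robot.observe();print(o["wrist_torque"],o["wrist_force"],o["joint_pos"],o["grip_width"])
E
```

```text
[-0.94606287  1.58444331  1.08049208] [-9.42305897 -6.03328166  9.59425058] [ 9.15203725e-02  4.03687321e-01  1.51058906e+00 -1.16806988e-03
  1.22818652e+00  1.19830636e+00] 0.013194363631338088
```

Torque about the knob axis jumped to 1.1 N m at the expected angle (≈2.6): end stop. Releasing and retreating.

Emit:
step_arm([
  {"x": 0,"y": 0,"z": 0,"rx": 0,"ry": 0,"rz": 0},
  {"x": 0,"y": 0,"z": 0,"rx": 0,"ry": 0,"rz": 0},
  {"x": 0,"y": 0,"z": 0,"rx": 0,"ry": 0,"rz": 0},
  {"x": 0,"y": 0,"z": 0,"rx": 0,"ry": 0,"rz": 0},
  {"x": 0,"y": 0,"z": -0.02,"rx": 0,"ry": 0,"rz": 0},
  {"x": 0,"y": 0,"z": -0.04,"rx": 0,"ry": 0,"rz": 0},
  {"x": 0,"y": 0,"z": -0.04,"rx": 0,"ry": 0,"rz": 0},
  {"x": 0,"y": 0,"z": -0.04,"rx": 0,"ry": 0,"rz": 0},
  {"x": 0,"y": 0,"z": 0,"rx": 0,"ry": 0,"rz": 0},
], gripper=0.04)

```text
clock: 19.85
tool_pos: [0.5693, 0.0891, 0.3385]
tcp_rot: [0.0, 0.973, 0.23, 0.003]
wrist_force: [0.4, -0.0, -0.5]
grip_width: 0.0399
```

Emit:
step_arm([
  {"x": -0.049,"y": 0.009,"z": 0,"rx": 0,"ry": 0,"rz": 0},
  {"x": -0.049,"y": 0.009,"z": 0,"rx": 0,"ry": 0,"rz": 0},
  {"x": -0.049,"y": 0.009,"z": 0,"rx": 0,"ry": 0,"rz": 0},
  {"x": -0.049,"y": 0.009,"z": 0,"rx": 0,"ry": 0,"rz": 0},
  {"x": -0.049,"y": 0.009,"z": 0,"rx": 0,"ry": 0,"rz": 0},
  {"x": 0,"y": 0,"z": 0,"rx": 0,"ry": 0,"rz": 0},
], gripper=0.04)

```text
clock: 20.6
tool_pos: [0.3682, -0.0619, 0.3351]
tcp_rot: [0.0, 0.974, 0.229, 0.0]
wrist_force: [0.9, 0.5, -1.2]
grip_width: 0.0398
```

```bash
python3 - <<'E'
from h import *
s=cam("scene");t=cam("top")
crop(s,180,110,180,190,"s11",3);crop(t,130,120,280,135,"t11",2.8)
r,b=masks(t)
for o in blobs(r,(205,180,250,230)):print(o)
for o in blobs(b,(230,150,320,200)):print(o)
k=cv2.minAreaRect
m=blobs(r,(205,180,250,230))[0]
(x,y),(w,h),a=m[2]
bx=cv2.boxPoints(m[2]);print(bx)
E
```

```text
([221, 194, 15, 26, 126], [227.6, 205.5], ((227.90000915527344, 206.30001831054688), (26.385601043701172, 4.919349193572998), 63.43495178222656))
([255, 178, 36, 6, 109], [272.2, 180.5], ((272.4319152832031, 180.58950805664062), (35.11897277832031, 3.1189146041870117), 3.5763344764709473))
[[219.80002 195.60002]
 [224.20001 193.40001]
 [236.      217.00002]
 [231.6     219.20003]]
```

View pics/s11.png

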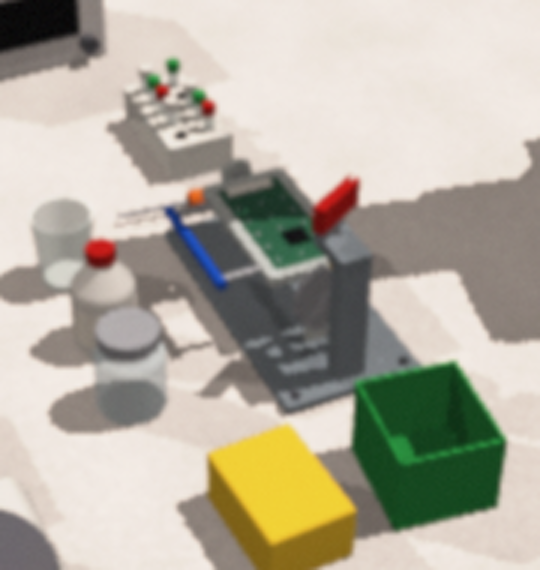

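View pics/t11.png

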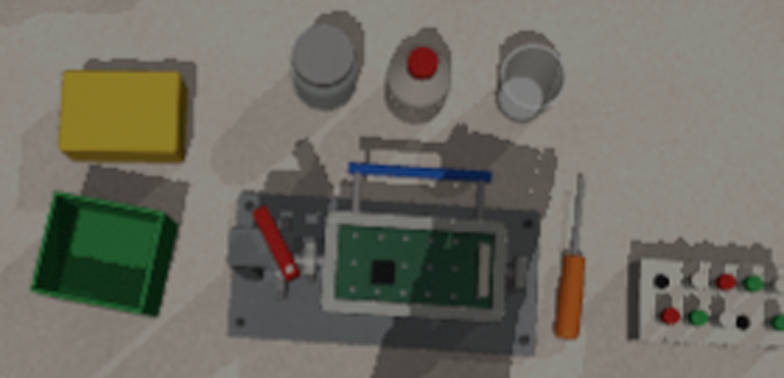

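Solder side up, bar on the far side, bystanders in place; the knob's dotted end is now at the near side (290, 270 in the crop). I'll check the angle.

```bash
python3 - <<'E'
from h import *
t=cam("top");s=cam("scene")
T=lambda x,y:((x+.5)/2.8-.5+130,(y+.5)/2.8-.5+120)
a=onz(t,T(292,274),.207);b=onz(t,T(258,209),.207)
d=a-b; y=np.arctan2(d[1],d[0]);print(a,b,np.linalg.norm(d),y,"knob",-y-.041, (-y-.041)%(2*np.pi))
# bar height
e=tri(t,T(350,168),s,((221+.5)/3-.5+180,(283+.5)/3-.5+110));f=tri(t,T(490,177),s,((172+.5)/3-.5+180,(212+.5)/3-.5+110));print(e,f)
E
```

```text
[0.54112731 0.07334368 0.207     ] [0.59527233 0.10362674 0.207     ] 0.06203827032171038 -2.631640883365856 knob 2.590640883365856 2.590640883365856
(array([0.65814505, 0.02643267, 0.08627128]), np.float64(0.0023470739611396916)) (array([ 0.65119271, -0.10886712,  0.08272079]), np.float64(0.001992453840711261))
```

Knob reads about 2.59 (stop at 2.6) and the bar is level at z ≈ 0.085. Handing in.

```bash
python3 -c "
from workcell import robot
print(robot.finish_job())"
```

```text
the job is handed in; nothing more can be done
None
```

I turned the display module over to its stop with the solder side up and locked it there with the red knob. I handed the job in at about 21 s of the 58 s allowed; no verdict was reported.

- **Turning over:** I carried the bar gripped for the first part, until the readings showed it creeping along the pads (forces up to about 33 N). I then pushed it over the top between loose fingers and pressed it down to the stop with closed fingertips. At the stop it took 19 N without moving further.
- **Locking:** I turned the knob clockwise in one grasp of about 141°, although the notes said it would need two. The torque jumped to about 1.1 N m at the end stop.
- **Last checks:**
  - In the final pictures the solder side is up and the bar is level on the far side, at z of about 0.083 to 0.086 m.
  - The knob measures about 2.59 rad against the 2.6 stop.
  - By eye, the other things on the bench stand where they were. The hand is clear of the stand.
- **Not checked:** I did not see the brass bolt in its notch. I inferred it from the knob reaching full travel.

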